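# Open the spool jar and put the stray spool away

## Robot

A 7-joint arm with a two-finger parallel gripper is mounted at the origin on the work surface. World frame = base frame: x ahead of the robot, y to its left, z up, the work surface at z = 0. Lengths are in m, angles in rad, forces in N, time in s.
With the tool pointing down it reaches from about 0.4 to 0.875 m from the base axis. Payload 4.4 kg.
Tool frame: the origin (TCP) lies between the finger pads; the fingertips stand robot.finger_overhang ahead of it and the grasp point (between the pads) lies 5 mm behind it (robot.finger_overhang is the distance from the TCP to the fingertips, in m); z points along the fingers, y is the line along which they close (so a half turn about z gives the same grasp; the last joint's range is limited). The gripper opens to 85 mm and grips with 20 to 120 N. Pads are 22 mm wide; open, the fingers measure 114 mm over their backs; the gripper's body (76 mm by 85 mm) begins 54 mm behind the grasp point. The pads swing forward as they close: fully open they stand 13 mm farther back than shut.
Start: joints at [1.199, 0.628, 0.038, 1.517, -0.027, 0.996, -0.02], TCP at [0.196, -0.62, 0.245] pointing down, gripper open.
Joint ranges: [-3.06, 3.06], [-0.37, 2.12], [-1.25, 1.32], [0.18, 2.47], [-1.1, 4.24], [0.23, 1.98], [-2.94, 2.94]. Speed limits (rad/s): [2.57, 2.57, 3.14, 3.14, 3.14, 3.14, 3.14].

## Interface

Orientations are given as a unit quaternion [w, x, y, z].
In Python, from workcell import robot gives the robot as it stands. The module is installed in compiled form; this text tells all that it offers.
- The arm moves only by the tool servo_tool, never from a script. Its argument "rows" is one flat list of numbers, 7 for each row, row after row: the shift along the world's x, y, z scaled (see below), then the turn, a rotation vector about the world's x, y, z scaled (see below), then the gripper command: -1 is fully open, 1 is shut, values between are in proportion. A call has 1 to 12 rows; each row is the pose to reach, as a shift and turn from the pose commanded when the call began, turning the shorter way round; what a row does not reach only later rows make up. The controller multiplies each number of a shift by 0.2 m and each number of a turn by 2 pi rad. A row lasts 1/10 s, in which the tool goes at most 50 mm and 8.59 degrees, less where a joint would pass 70% of its speed; a pose out of reach is approached as far as the arm can. A call with a number of a shift or a turn outside -1 to 1 is refused whole. A call with a gripper value outside its range is refused whole. The fingers move at their own pace and stop on an object; the grip force is fixed at half the most. Time passes only in rows, so rows that repeat a pose let the fingers close. It gives the time, the measured TCP pose, the force, the opening and the grip force at its end, in the units of the state.
- robot.get_obs(): the state, without advancing time (a new reading comes with each control period).
- robot.get_image(name): name is "side" or "top" or "wrist"; returns a dict with "image" (384x512x3 uint8, blue, green, red), "fov_y" (degrees; the focal length in pixels is half the picture's height over the tangent of half this angle, whatever the lens; pixels are square), "cx", "cy" (the principal point, pixels), "eye" and "orientation" of the camera in the world. Camera axes: x right, y up, looking along -z (the intrinsics and any distortion apply to the point x, -y, -z); pixel columns grow to the right and rows downward; lengths in m; the calibration is good to about 2 mm. A picture is of the moment at which its call begins. There is no depth.
- robot.close_job(): hands the job in; it is judged then, once.
The state is a dict: "time": time; "joint_positions": joint angles; "joint_velocities": joint speeds; "tau": joint torques, N m; "ee_pos": TCP position; "ee_rot": TCP orientation; "force": force on the tool from outside, world axes, zero at the start; "wrist_torque": the same for the moment, N m; "opening": opening from 0.0 (shut) to 1.0 (fully open); "gripper_force": force on a finger pad.
Only numpy, scipy, OpenCV 4.12 (cv2) and the standard library are available. Lean on these libraries where they do the work, as an engineer would, in place of code of your own. Each camera call takes 0.05 s, during which the arm holds its last target. There are 200 camera calls.

## Task

Put the stray spool of thread away in its jar. The big stopper sits tight and the jar just stands in its pocket in the organiser, so do not pull straight: rock the stopper side to side as you lift until it comes free, without lifting the jar out with it. Put the stopper in the saucer, put the spool into the open jar, and leave the jar standing fully down in its pocket, still open, and everything else on the table where it is.

Things in the scene. Friction and masses are not known exactly. Their poses are not given: they have to be found in the camera images.
- spool_jar (a joint): How far (m) the big spool jar has risen along its own leaning axis; 0 = fully down in its pocket. Only its weight holds it (about 4 N along its axis). A straight pull on the tight stopper takes 7 to 13 N and lifts the jar along; sideways the pocket holds it firmly.
- jar_mouth (a point): Centre of the spool jar's rim. z: out of the jar along its axis, which leans 26 degrees from vertical towards the organiser's front; y: along the organiser's row. Clear glass jar, 84 mm wide, 110 mm tall, holding small wooden spools; neck bore 38 mm, outside 44 mm. It may stand in any of the organiser's three pockets.
- jar_inside (a point): Point on the spool jar's axis 50 mm below its rim; the stock of spools in the jar reaches up to 66 mm below the rim. Same axes as jar_mouth.
- organiser: Fixed plywood organiser, 375 mm wide (y), 185 mm deep; origin under its centre, -x its front. Three pockets 115 mm apart hold leaning jars: the big spool jar and two slimmer, shorter corked ones to leave alone. A shelf of thread overhangs them from 20 mm behind (+x) the stopper's axis, its underside 178 mm up, with spools to 232 mm.
- stopper: Stopper of the spool jar; origin in the centre of its narrow end, z up its axis. Tapered cork plug 22 mm long (32 to 37 mm wide, in the neck), then a turned wooden head 46 mm wide, 24 mm tall, whose underside rests on the jar's rim. The cork lets go after rising about 14 mm, is clear after 22 mm; in the neck it tips up to about 10 degrees each way. 35 g.
- stopper_middle (a point): Point on the stopper's axis halfway up, 23 mm above its narrow end; same axes.
- saucer: Loose white ceramic saucer, 116 mm wide at the rim, 16 mm tall; flat floor 80 mm wide, 5 mm above the table. Origin in the centre of its underside, z up. To the left or right of the organiser's front.
- spool: The stray small wooden spool wound with white thread, standing on the table on the side away from the saucer: 22 mm wide, 28 mm tall, 15 g. Origin in the centre of its underside, z up its axis. Slim enough to slide down through the jar's neck end first.
- spool_middle (a point): Centre of the stray spool, 14 mm above its underside.
- tape_roll: Masking tape roll lying flat, 100 mm wide, 24 mm tall, origin in the centre of its underside. Leave alone.
- scissors: Scissors lying flat, about 170 mm long, 9 mm tall, origin near the pivot, blades to its +x. Leave alone.
- marker: Black marker lying along its x, 135 mm long, 15 mm tall. Leave alone.
- pincushion: Round pincushion, 72 mm wide, 40 mm tall plus pins, origin in the centre of its underside. Leave alone.
- thread_cone: Upright cone of thread, 72 mm wide at its foot, 123 mm tall, origin in the centre of its underside. Leave alone.
Not all that is in view belongs to the job. What is shaped like the stopper but pink is not meant. What is shaped like the spool but green is not meant.

How it is judged:
On the way, in this order (a step that is already met when the one before it is completed fails the run):
1. the stopper is tipped over to a side by about 3 degrees or more, its cork still in the neck (angle between the z axis of stopper and the z axis of jar_mouth, either way round above 0.05 rad and z of stopper in the frame of jar_mouth below -0.008 m), for 0.02 s.
2. it is rocked back through upright in the neck (angle between the z axis of stopper and the z axis of jar_mouth, either way round below 0.035 rad and z of stopper in the frame of jar_mouth below -0.008 m).
3. it is tipped to a side again, its cork still in the neck (all of step 1), for 0.02 s.
4. the stopper is clear of the jar (z of stopper in the frame of jar_mouth above 0.005 m), for 0.04 s.
At the end, for the whole second after the job is handed in: Stopper in the saucer: its middle within 45 mm of the saucer's centre line and less than 45 mm above its underside; stray spool inside the jar, its middle over 20 mm below the rim; jar down within 3 mm; both at rest; bystanders moved less than 30 mm (horizontal distance between stopper_middle and saucer below 0.045 m and z of stopper_middle in the frame of saucer below 0.045 m and z of spool_middle in the frame of jar_mouth below -0.02 m and distance between spool_middle and jar_inside below 0.05 m and value of joint spool_jar below 0.003 m and linear speed of stopper below 0.02 m/s and linear speed of spool below 0.05 m/s); the robot touches nothing.
It fails at once if the jar is lifted more than 10 mm in its pocket (value of joint spool_jar above 0.01 m).
It fails at once if a bystander is moved by more than 30 mm (distance of any of tape_roll, scissors, marker, pincushion, thread_cone from where it was at the start of the episode above 0.03 m).
It also fails if it takes over 72 s, if anything falls off the work surface, if the arm or the gripper's body presses on something with over 40 N, if the wrist force passes 120 N, or if a joint passes its speed limit or range.

## Working session

There is one attempt and no reset: what is moved stays moved. The work goes in short steps, Python scripts to look and compute and a tool call to move; the robot and the scene stay as the last step left them, time stands still between calls to the robot, and variables do not carry over. Pictures are saved under pics/ and viewed, at most 10 in all, crops included, and the job is handed in when it is done.

Besides the shell and the picture viewer there is one more tool, called after "Emit:" as a command line: name --argument value ..., lists and objects as JSON in quotes. servo_tool: Moves the arm, as the interface text tells. Shifts and turns lie within -1 to 1; 1 stands for 0.2 m of shift or 2 pi rad of turn. Its arguments: {"type":"object","properties":{"rows":{"type":"array"}},"required":["rows"]}

```bash
mkdir -p pics; cat > h.py <<'E'
import numpy as np, cv2
from workcell import robot
from scipy.spatial.transform import Rotation as R
def q(o): return R.from_quat([o[1],o[2],o[3],o[0]])
def snap(n,f=None):
    d=robot.get_image(n)
    if f: cv2.imwrite('pics/'+f,d['image'])
    return d
def foc(d): return d['image'].shape[0]/2/np.tan(np.radians(d['fov_y'])/2)
def ray(d,u,v):
    f=foc(d); r=q(d['orientation']).apply([(u-d['cx'])/f,-(v-d['cy'])/f,-1]); return np.array(d['eye']),r/np.linalg.norm(r)
def onz(d,u,v,z):
    e,r=ray(d,u,v); return e+r*(z-e[2])/r[2]
def proj(d,p):
    c=q(d['orientation']).inv().apply(np.array(p)-d['eye']); f=foc(d); return d['cx']+f*c[0]/-c[2], d['cy']-f*c[1]/-c[2]
def tri(d1,p1,d2,p2):
    a,r=ray(d1,*p1); b,s=ray(d2,*p2)
    t=np.linalg.lstsq(np.c_[r,-s],b-a,rcond=None)[0]; x,y=a+r*t[0],b+s*t[1]; return (x+y)/2,np.linalg.norm(x-y)
E
python3 - <<'E'
from h import *
a=snap('top','top0.png');b=snap('side','side0.png')
for d in(a,b): print({k:v for k,v in d.items() if k!='image'})
print(robot.get_obs(), robot.finger_overhang)
E
```

```text
{'fov_y': 51.37408220626645, 'cx': 258.2235340260422, 'cy': 181.12071208980262, 'eye': array([ 0.36464482, -0.01535434,  1.34304661]), 'orientation': array([-0.70158293, -0.04926881,  0.06121096,  0.70824233])}
{'fov_y': 52.57251190763927, 'cx': 258.68435837993326, 'cy': 195.7384870752234, 'eye': array([ 0.45413029, -0.67464892,  0.76349103]), 'orientation': array([ 0.91981987,  0.38785156, -0.03213084, -0.04970083])}
{'time': 0.1, 'joint_positions': array([ 1.19918059,  0.62927236,  0.03841779,  1.51826071, -0.02700766,
        0.99632744, -0.01997947]), 'joint_velocities': array([ 1.23268936e-03, -1.57930810e-03, -1.23169080e-03, -2.43505599e-03,
       -9.65723314e-05,  2.57332727e-04, -2.55924034e-04]), 'tau': array([ 3.59370257e-03, -5.64533830e+01,  1.23081062e+00, -1.93972260e+01,
        1.13515250e-02,  5.40580106e-03, -3.31673027e-05]), 'ee_pos': array([ 0.19557873, -0.61930792,  0.24447074]), 'ee_rot': array([-8.65542790e-04,  9.88329052e-01,  1.52331604e-01, -1.31641731e-04]), 'force': array([-0.27544322,  0.24181929, -0.01960132]), 'wrist_torque': array([0.04872451, 0.01564215, 0.01528971]), 'gripper_force': 0.0, 'opening': 0.9982168274413494} 0.014
```

View pics/top0.png

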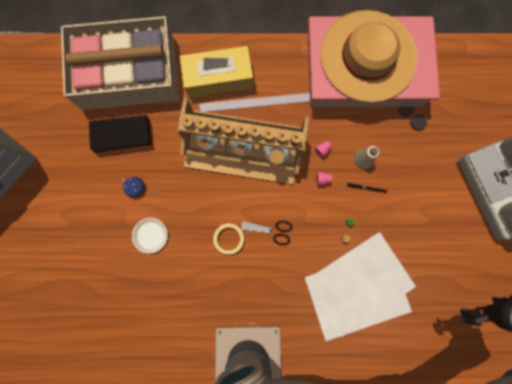

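View pics/side0.png

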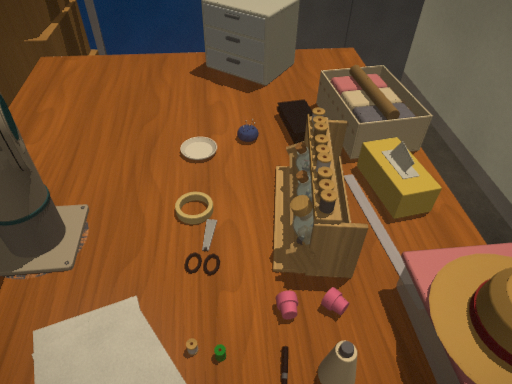

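The top view shows the saucer at (150,236), the stray spool at (346,239) with the green one at (350,223), and the big stopper at (277,156) in the right pocket. In the side view the stopper is at (302,207), the spool at (192,346) and the saucer at (199,149).

```bash
python3 - <<'E'
from h import *
a=cv2.imread('pics/top0.png');b=cv2.imread('pics/side0.png')
A=cv2.resize(a[85:195,170:320],None,fx=5,fy=5,interpolation=cv2.INTER_CUBIC)
B=cv2.resize(b[130:285,260:370],None,fx=3.8,fy=3.8,interpolation=cv2.INTER_CUBIC)
cv2.imwrite('pics/cA.png',A);cv2.imwrite('pics/cB.png',B)
a=snap('top');b=snap('side')
print('base',proj(a,[0,0,0]))
print('saucer',onz(a,150,236,.012),onz(b,199,149,.012), tri(a,(150,236),b,(199,149)))
print('spool',onz(a,346,239,.028),onz(b,192,342,.028),tri(a,(346,239),b,(192,346)))
print('stopper',tri(a,(277,155),b,(302,203)))
E
```

```text
base (np.float64(247.82426244820397), np.float64(360.2337510000377))
saucer [0.39456916 0.31903928 0.012     ] [0.39684713 0.31865301 0.012     ] (array([0.39569381, 0.31931165, 0.01137367]), np.float64(0.0022305844338378574))
spool [ 0.3778421  -0.32396981  0.028     ] [ 0.3800635  -0.31908394  0.028     ] (array([ 0.37875339, -0.32496934,  0.02314247]), np.float64(0.0017471667292821853))
stopper (array([ 0.63003692, -0.09404279,  0.16273415]), np.float64(0.0004709915618847835))
```

View pics/cA.png

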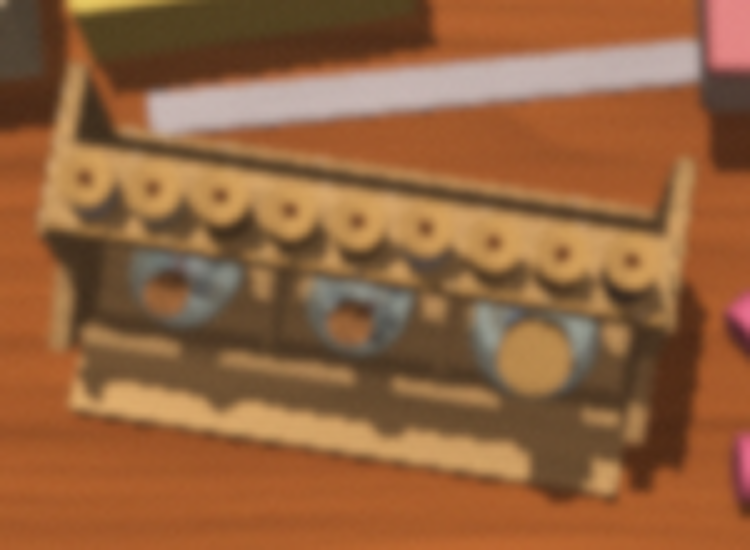

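View pics/cB.png

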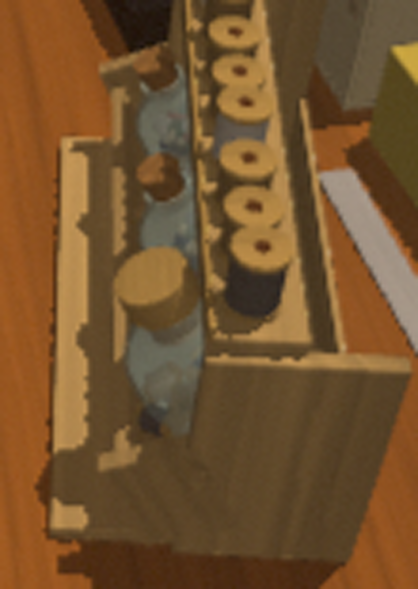

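The crops show the stopper's flat top centred at top-image (276.6,156.4) and side-image (299.5,203.7). The shelf spool tops run from (187.2,120.6) to (296.4,137.2), which gives the organiser's yaw.

```bash
cat >> h.py <<'E'
def state():
    o=robot.get_obs(); print(round(o['time'],2),'tcp',o['ee_pos'].round(4),'open',round(o['opening'],3),'g',round(o['gripper_force'],1),'F',o['force'].round(1)); return o
E
python3 - <<'E'
from h import *
a=snap('top');b=snap('side')
T,e=tri(a,(276.6,156.4),b,(299.5,203.7)); print(T,e)
p=onz(a,187.2,120.6,.232);s=onz(a,296.4,137.2,.232);y=(p-s);print(p,s,np.linalg.norm(y))
# front edge of base
p2=onz(a,170+72/5,85+408/5,.03);s2=onz(a,170+615/5,85+495/5,.03);y2=p2-s2
for v in(y,y2):print('yaw',np.degrees(np.arctan2(-v[0],v[1])),np.linalg.norm(v),np.arctan2(-v[0],v[1]))
yaw=np.arctan2(-y[0],y[1]);Ro=R.from_euler('z',yaw)
ax=Ro.apply([-np.sin(np.radians(26)),0,np.cos(np.radians(26))]);print('axis',ax)
print('middle',T-ax*.023,'rim',T-ax*.024,'tip',T-.046*ax)
o=state();print(q(o['ee_rot']).as_matrix().round(3))
E
```

```text
[ 0.6256401  -0.09288641  0.15999182] 0.0018011299621532731
[0.71780626 0.16746182 0.232     ] [ 0.66659164 -0.14616192  0.232     ] 0.3177778836737815
yaw -9.274512786288762 0.3177778836737815 -0.1618707846390521
yaw -9.687300224003847 0.3670374113810794 -0.16907528453805135
axis [-0.43264054  0.07065001  0.89879405]
middle [ 0.63559083 -0.09451136  0.13931955] rim [ 0.63602347 -0.09458201  0.13842076] tip [ 0.64554156 -0.09613631  0.11864729]
0.3 tcp [ 0.1957 -0.6197  0.245 ] open 0.996 g 0.0 F [-0.1 -0.3  0.3]
[[ 0.954  0.301 -0.   ]
 [ 0.301 -0.954  0.001]
 [ 0.    -0.001 -1.   ]]
```

```bash
cat >> h.py <<'E'
YAW=-0.165
def ori(tilt,roll=0,yaw=YAW):
    "tool closing along -org y, tilted forward by tilt deg, rolled sideways by roll deg about org x"
    b=np.array([[1,0,0],[0,-1,0],[0,0,-1.]]).T
    return R.from_euler('z',yaw)*R.from_euler('y',-tilt,degrees=True)*R.from_matrix(b)
Ro=R.from_euler('z',YAW); AX=Ro.apply([-np.sin(np.radians(26)),0,np.cos(np.radians(26))])
def move(pos,rot,o=None):
    o=o or state(); print('shift',((pos-o['ee_pos'])/.2).round(3),'turn',((rot*q(o['ee_rot']).inv()).as_rotvec()/2/np.pi).round(4))
E
python3 - <<'E'
from h import *
a=snap('top');T=np.array([.6256,-.0929,.16])
for p in((560,305),(450,282)):
    s=onz(a,170+p[0]/5,85+p[1]/5,.178);print('shelf edge rel T in org',Ro.inv().apply(s-T))
rim=T-.024*AX;r=ori(38);tz=r.as_matrix()[:,2];g=rim+.010*AX;print(g,tz,r.as_matrix().round(2))
move(g-.12*tz,r)
E
```

```text
shelf edge rel T in org [ 0.03092964 -0.01071857  0.018     ]
shelf edge rel T in org [0.03453635 0.05663194 0.018     ]
[ 0.63165384 -0.09390805  0.14741688] [ 0.60729978 -0.10112383 -0.78801075] [[ 0.78 -0.16  0.61]
 [-0.13 -0.99 -0.1 ]
 [ 0.62  0.   -0.79]]
0.35 tcp [ 0.1957 -0.6197  0.2451] open 1.0 g 0.0 F [-1.2  0.6  1. ]
shift [ 1.816  2.69  -0.015] turn [ 0.0074 -0.1062 -0.0722]
```

Emit:
servo_tool --rows '[0.2,0.3,0.1,0.0025,-0.0354,-0.024,-1,0.4,0.6,0.1,0.005,-0.07,-0.048,-1,0.6,0.9,0.1,0.0074,-0.1062,-0.0722,-1,0.6,0.9,0.1,0.0074,-0.1062,-0.0722,-1,0.6,0.9,0.1,0.0074,-0.1062,-0.0722,-1,0.6,0.9,0.1,0.0074,-0.1062,-0.0722,-1,0.6,0.9,0.1,0.0074,-0.1062,-0.0722,-1]'

```text
time: 1.05
ee_pos: [0.3132, -0.439, 0.2642]
ee_rot: [0.026, 0.942, -0.081, 0.324]
force: [-0.4, -0.7, -0.0]
opening: 1.002
gripper_force: 0.0
```

Emit:
servo_tool --rows '[0.2,0.3,0,0,0,0,-1,0.4,0.6,0,0,0,0,-1,0.6,0.9,0,0,0,0,-1,0.6,0.9,0,0,0,0,-1,0.6,0.9,0,0,0,0,-1]'

```text
time: 1.55
ee_pos: [0.4369, -0.2724, 0.303]
ee_rot: [0.014, 0.949, -0.072, 0.306]
force: [-0.1, -0.2, 0.1]
opening: 1.0
gripper_force: 0.0
```

Emit:
servo_tool --rows '[0.2,0.3,0,0,0,0,-1,0.4,0.6,0,0,0,0,-1,0.61,0.89,-0.1,0,0,0,-1,0.61,0.89,-0.1,0,0,0,-1,0.61,0.89,-0.1,0,0,0,-1,0.61,0.89,-0.1,0,0,0,-1]'

```text
time: 2.15
ee_pos: [0.5228, -0.1597, 0.3121]
ee_rot: [0.01, 0.953, -0.074, 0.293]
force: [-0.0, -1.3, -0.0]
opening: 1.005
gripper_force: 0.0
```

```bash
python3 - <<'E'
from h import *
d=snap('wrist','w1.png');T=np.array([.6256,-.0929,.16])
print('expected T',proj(d,T),'mid',proj(d,T-.023*AX), d['eye'])
rim=T-.024*AX;r=ori(38);tz=r.as_matrix()[:,2];g=rim+.010*AX
move(g-.12*tz,r)
E
```

```text
expected T (np.float64(182.24849483024076), np.float64(185.28477824270342)) mid (np.float64(187.89336224259074), np.float64(183.0186810141538)) [ 0.50673516 -0.16080422  0.45742603]
2.2 tcp [ 0.5267 -0.1502  0.3121] open 0.999 g 0.0 F [ 1.4  1.9 -0.8]
shift [ 0.16   0.342 -0.35 ] turn [-0.0057 -0.0103 -0.0056]
```

View pics/w1.png

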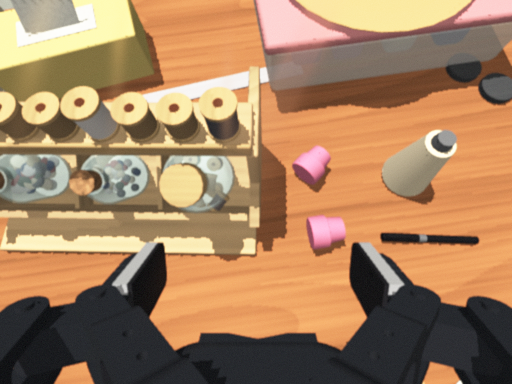

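The wrist view shows the stopper's top at (183,185), against a predicted (182,185). The row lies level in the picture, so position and yaw are confirmed.

Emit:
servo_tool --rows '[0.08,0.17,-0.17,-0.0057,-0.0103,-0.0056,-1,0.16,0.342,-0.35,-0.0057,-0.0103,-0.0056,-1,0.16,0.342,-0.35,-0.0057,-0.0103,-0.0056,-1,0.16,0.342,-0.35,-0.0057,-0.0103,-0.0056,-1,0.16,0.342,-0.35,-0.0057,-0.0103,-0.0056,-1]'

```text
time: 2.7
ee_pos: [0.5697, -0.0922, 0.3064]
ee_rot: [0.027, 0.954, -0.085, 0.288]
force: [-0.8, -0.4, -1.1]
opening: 0.998
gripper_force: 0.0
```

```bash
python3 - <<'E'
from h import *
d=snap('wrist','w2.png');T=np.array([.6256,-.0929,.16])
print('expected T',proj(d,T))
m=cv2.inRange(cv2.cvtColor(d['image'],cv2.COLOR_BGR2HSV),(12,70,150),(28,255,255))
u,v=map(int,proj(d,T));n,l,s,c=cv2.connectedComponentsWithStats(m);k=l[v,u];print(s[k],c[k])
r=ori(38);g=T-.014*AX
move(g,r)
E
```

```text
expected T (np.float64(247.69050947565074), np.float64(217.1763145475108))
[ 179  195  122   53 2597] [242.88294186 225.71659607]
2.75 tcp [ 0.5693 -0.0928  0.3061] open 1.002 g 0.0 F [ 0.4  1.  -0.3]
shift [ 0.312 -0.006 -0.793] turn [-0.0018 -0.0122  0.0024]
```

```bash
python3 - <<'E'
from h import *
o=state();print(o['joint_positions'].round(3),q(o['ee_rot']).as_matrix().round(3))
for t in(28,31):move(np.array([.6256,-.0929,.16])-.014*AX-.06*ori(t).as_matrix()[:,2],ori(t),o)
E
```

```text
2.75 tcp [ 0.5693 -0.0928  0.3061] open 1.002 g 0.0 F [ 0.4  1.  -0.3]
[-0.494  0.326  0.751  2.191 -1.097  0.235 -0.567] [[ 0.82  -0.179  0.543]
 [-0.148 -0.984 -0.101]
 [ 0.553  0.002 -0.833]]
shift [ 0.173  0.017 -0.528] turn [0.003  0.0151 0.0024]
shift [ 0.159  0.02  -0.536] turn [0.0015 0.0069 0.0024]
```

Emit:
servo_tool --rows '[0.05,0,0,0.003,0.0151,0.0024,-1,0.1,0.01,-0.1,0.003,0.0151,0.0024,-1,0.15,0.017,-0.2,0.003,0.0151,0.0024,-1,0.173,0.017,-0.3,0.003,0.0151,0.0024,-1,0.173,0.017,-0.4,0.003,0.0151,0.0024,-1,0.173,0.017,-0.4,0.003,0.0151,0.0024,-1,0.173,0.017,-0.4,0.003,0.0151,0.0024,-1]'

```text
time: 3.45
ee_pos: [0.6044, -0.0939, 0.2304]
ee_rot: [0.021, 0.967, -0.084, 0.238]
force: [0.3, 0.4, 1.1]
opening: 1.0
gripper_force: 0.0
```

```bash
python3 - <<'E'
from h import *
o=state();print(o['joint_positions'].round(3),q(o['ee_rot']).as_matrix().round(3))
for t in(26,28,32):move(np.array([.6256,-.0929,.16])-.014*AX-.04*ori(t).as_matrix()[:,2],ori(t),o)
E
```

```text
3.45 tcp [ 0.6044 -0.0939  0.2304] open 1.0 g 0.0 F [0.3 0.4 1.1]
[-0.272  0.485  0.508  2.108 -1.098  0.233 -0.58 ] [[ 0.872 -0.172  0.458]
 [-0.152 -0.985 -0.081]
 [ 0.465  0.001 -0.885]]
shift [ 0.05   0.014 -0.235] turn [0.0009 0.0046 0.0012]
shift [ 0.044  0.015 -0.238] turn [ 0.     -0.0008  0.0012]
shift [ 0.032  0.017 -0.245] turn [-0.0019 -0.0118  0.0012]
```

Emit:
servo_tool --rows '[0.01,0,0,0.0015,0.0073,0.0012,-1,0.03,0.01,-0.1,0.0015,0.0073,0.0012,-1,0.05,0.014,-0.235,0.0015,0.0073,0.0012,-1,0.05,0.014,-0.235,0.0015,0.0073,0.0012,-1,0.05,0.014,-0.235,0.0015,0.0073,0.0012,-1]'

```text
time: 3.95
ee_pos: [0.6169, -0.0905, 0.1876]
ee_rot: [0.017, 0.974, -0.08, 0.213]
force: [0.9, -0.2, 0.6]
opening: 1.0
gripper_force: 0.0
```

```bash
python3 - <<'E'
from h import *
o=state();print(o['joint_positions'].round(3),q(o['ee_rot']).as_matrix().round(3))
d=snap('wrist','w3.png');T=np.array([.6256,-.0929,.16])
print(proj(d,T))
for t in(24,26):move(np.array([.6256,-.0929,.16])-.014*AX,ori(t),o)
E
```

```text
3.95 tcp [ 0.6169 -0.0905  0.1876] open 1.0 g 0.0 F [ 0.9 -0.2  0.6]
[-0.215  0.57   0.437  2.068 -1.099  0.233 -0.585] [[ 0.897 -0.164  0.411]
 [-0.149 -0.987 -0.068]
 [ 0.417 -0.    -0.909]]
(np.float64(259.4289984915314), np.float64(240.16999770597818))
shift [ 0.074 -0.017 -0.201] turn [ 0.0003  0.0017 -0.0001]
shift [ 0.074 -0.017 -0.201] turn [-0.0006 -0.0037 -0.0001]
```

View pics/w3.png

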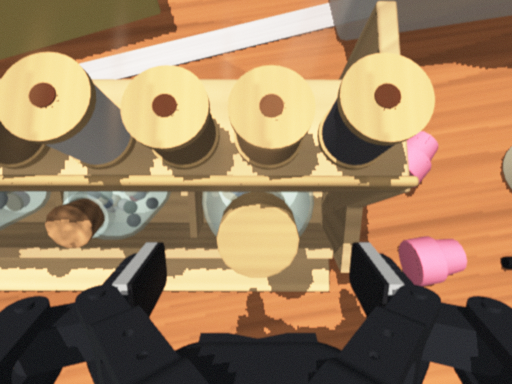

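The stopper top sits at (258,234), about 3 mm nearer the shelf than predicted and centred between the pads. Joints 5 and 6 are at their limits, so I'll test in free space which way the tool can roll.

Emit:
servo_tool --rows '[0,0,0,0.01,-0.0016,0.0046,-1,0,0,0,0.02,-0.0033,0.0093,-1,0,0,0,0.02,-0.0033,0.0093,-1,0,0,0,0.02,-0.0033,0.0093,-1]'

```text
time: 4.4
ee_pos: [0.6165, -0.0912, 0.1874]
ee_rot: [-0.05, 0.973, -0.066, 0.217]
force: [-0.4, -0.2, 0.2]
opening: 1.002
gripper_force: 0.0
```

```bash
python3 - <<'E'
from h import *
o=state();print(o['joint_positions'].round(3),q(o['ee_rot']).as_matrix().round(3))
E
```

```text
4.4 tcp [ 0.6165 -0.0912  0.1874] open 1.002 g 0.0 F [-0.4 -0.2  0.2]
[ 0.087  0.543  0.135  2.059 -1.097  0.246 -0.482] [[ 0.897 -0.106  0.43 ]
 [-0.15  -0.986  0.07 ]
 [ 0.416 -0.127 -0.9  ]]
```

Emit:
servo_tool --rows '[0,0,0,-0.02,0.0033,-0.0093,-1,0,0,0,-0.03,0.005,-0.014,-1,0,0,0,-0.04,0.0066,-0.0186,-1,0,0,0,-0.04,0.0066,-0.0186,-1,0,0,0,-0.04,0.0066,-0.0186,-1]'

```text
time: 4.9
ee_pos: [0.6175, -0.0833, 0.1869]
ee_rot: [0.085, 0.971, -0.089, 0.206]
force: [0.8, -0.5, -0.2]
opening: 1.001
gripper_force: 0.0
```

```bash
python3 - <<'E'
from h import *
o=state();print(o['joint_positions'].round(3),q(o['ee_rot']).as_matrix().round(3))
E
```

```text
4.9 tcp [ 0.6175 -0.0833  0.1869] open 1.001 g 0.0 F [ 0.8 -0.5 -0.2]
[-0.499  0.655  0.726  2.064 -1.059  0.256 -0.732] [[ 0.899 -0.208  0.385]
 [-0.138 -0.97  -0.202]
 [ 0.416  0.128 -0.901]]
```

```bash
python3 - <<'E'
from h import *
o=state();T=np.array([.6256,-.0929,.16])+Ro.apply([.002,0,0]);np.save('T.npy',T)
move(T-.014*AX+.04*AX,ori(25),o)
print('down 40mm along axis', -.04*AX/.2)
E
```

```text
4.9 tcp [ 0.6175 -0.0833  0.1869] open 1.001 g 0.0 F [ 0.8 -0.5 -0.2]
shift [-0.006 -0.04  -0.018] turn [ 0.0199 -0.0044  0.0075]
down 40mm along axis [ 0.08648347 -0.0144007  -0.17975881]
```

Emit:
servo_tool --rows '[-0.006,-0.04,-0.018,0.01,-0.0022,0.004,-1,-0.006,-0.04,-0.018,0.0199,-0.0044,0.0075,-1,-0.006,-0.04,-0.018,0.0199,-0.0044,0.0075,-1,-0.006,-0.04,-0.018,0.0199,-0.0044,0.0075,-1,0.037,-0.047,-0.108,0.0199,-0.0044,0.0075,-1,0.08,-0.054,-0.198,0.0199,-0.0044,0.0075,-1,0.08,-0.054,-0.198,0.0199,-0.0044,0.0075,-1,0.08,-0.054,-0.198,0.0199,-0.0044,0.0075,-1]'

```text
time: 5.7
ee_pos: [0.6395, -0.0996, 0.1573]
ee_rot: [0.017, 0.976, -0.084, 0.202]
force: [0.7, 0.3, -0.8]
opening: 1.0
gripper_force: 0.0
```

```bash
python3 - <<'E'
from h import *
o=state();T=np.load('T.npy');print(o['joint_positions'].round(3))
move(T-.014*AX,ori(25),o)
print(((R.from_rotvec([0,0,0])*q(o['ee_rot'])).as_matrix()).round(3))
E
```

```text
5.7 tcp [ 0.6395 -0.0996  0.1573] open 1.0 g 0.0 F [ 0.7  0.3 -0.8]
[-0.166  0.644  0.395  2.01  -1.099  0.234 -0.592]
shift [-0.029  0.027 -0.049] turn [-0.0008 -0.0043  0.0011]
[[ 0.904 -0.171  0.392]
 [-0.157 -0.985 -0.068]
 [ 0.398 -0.001 -0.918]]
```

```bash
python3 - <<'E'
from h import *
o=state();T=np.load('T.npy')
move(T-.014*AX,ori(22),o)
E
```

```text
5.7 tcp [ 0.6395 -0.0996  0.1573] open 1.0 g 0.0 F [ 0.7  0.3 -0.8]
shift [-0.029  0.027 -0.049] turn [0.0006 0.0039 0.0011]
```

Emit:
servo_tool --rows '[-0.029,0.027,-0.049,0.0008,0.0035,0.001,-1,-0.029,0.027,-0.049,0.0008,0.0035,0.001,-1,-0.029,0.027,-0.049,0.0008,0.0035,0.001,-1]'

```text
time: 6.0
ee_pos: [0.6337, -0.095, 0.148]
ee_rot: [0.015, 0.978, -0.082, 0.192]
force: [1.1, 0.2, 0.2]
opening: 1.004
gripper_force: 0.0
```

```bash
python3 - <<'E'
from h import *
o=state();T=np.load('T.npy');print(o['joint_positions'].round(3))
move(T-.014*AX,ori(22),o)
d=snap('wrist','w4.png');e=snap('side');c=cv2.resize(e['image'][140:260,240:370],None,fx=4,fy=4,interpolation=cv2.INTER_CUBIC)
i=d['image'][60:384];i=cv2.resize(i,(int(512*480/324),480));p=np.hstack([cv2.resize(i,(400,253)),cv2.resize(c,(274,253))]);cv2.imwrite('pics/m1.png',p)
E
```

```text
6.0 tcp [ 0.6337 -0.095   0.148 ] open 1.004 g 0.0 F [1.1 0.2 0.2]
[-0.171  0.656  0.397  2.013 -1.093  0.244 -0.598]
shift [-0.     0.004 -0.003] turn [-0.0004  0.0006  0.0003]
```

View pics/m1.png

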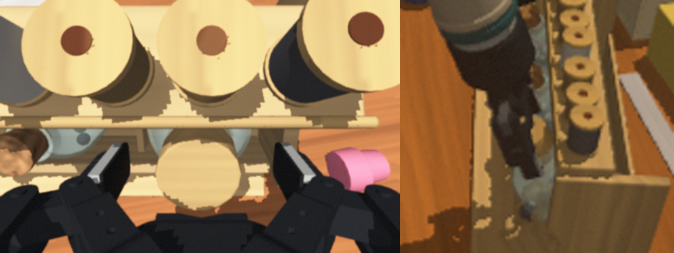

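The stopper's top lies centred between the open pads in the left half and nothing touches, so I'm closing.

Emit:
servo_tool --rows '[0,0,0,0,0,0,1,0,0,0,0,0,0,1,0,0,0,0,0,0,1,0,0,0,0,0,0,1,0,0,0,0,0,0,1,0,0,0,0,0,0,1,0,0,0,0,0,0,1,0,0,0,0,0,0,1]'

```text
time: 6.9
ee_pos: [0.6343, -0.0935, 0.1485]
ee_rot: [0.013, 0.978, -0.082, 0.192]
force: [-3.4, 4.2, 6.5]
opening: 0.519
gripper_force: 60.2
```

```bash
python3 - <<'E'
from h import *
o=state();print(o['joint_positions'].round(3),o['wrist_torque'].round(2))
T=np.load('T.npy');rim=T-.024*AX;tcp=o['ee_pos'];xo=Ro.apply([np.cos(np.radians(26)),0,np.sin(np.radians(26))]);yo=Ro.apply([0,1,0])
# roll about org perpendicular axis xo (perp to jar axis & row)
for a,lift in((3,1.5),(6,3),(3,3),(0,3),(3,3.5),(6,5),(3,5),(0,5),(6,8)):
    r=R.from_rotvec(xo*np.radians(a)); p=rim+r.apply(tcp-rim)+AX*lift/1e3
    print(a,lift,((p-tcp)/.2).round(3).tolist(),(xo*a/360).round(4).tolist())
E
```

```text
6.9 tcp [ 0.6343 -0.0935  0.1485] open 0.519 g 60.2 F [-3.4  4.2  6.5]
[-0.17   0.655  0.395  2.012 -1.094  0.246 -0.598] [0.77 0.48 0.17]
3 1.5 [-0.004, -0.002, 0.007] [0.0074, -0.0012, 0.0037]
6 3 [-0.007, -0.004, 0.014] [0.0148, -0.0025, 0.0073]
3 3 [-0.007, -0.002, 0.014] [0.0074, -0.0012, 0.0037]
0 3 [-0.006, 0.001, 0.013] [0.0, -0.0, 0.0]
3 3.5 [-0.008, -0.002, 0.016] [0.0074, -0.0012, 0.0037]
6 5 [-0.012, -0.004, 0.023] [0.0148, -0.0025, 0.0073]
3 5 [-0.011, -0.001, 0.023] [0.0074, -0.0012, 0.0037]
0 5 [-0.011, 0.002, 0.022] [0.0, -0.0, 0.0]
6 8 [-0.018, -0.003, 0.036] [0.0148, -0.0025, 0.0073]
```

Emit:
servo_tool --rows '[-0.002,-0.001,0.003,0.0037,-0.0006,0.0018,1,-0.004,-0.002,0.007,0.0074,-0.0012,0.0037,1,-0.005,-0.003,0.01,0.011,-0.0018,0.0055,1,-0.007,-0.004,0.014,0.0148,-0.0025,0.0073,1,-0.007,-0.004,0.014,0.017,-0.0028,0.0083,1,-0.007,-0.004,0.014,0.017,-0.0028,0.0083,1]'

```text
time: 7.5
ee_pos: [0.6328, -0.0951, 0.1507]
ee_rot: [-0.045, 0.977, -0.067, 0.196]
force: [2.6, 3.6, -1.1]
opening: 0.521
gripper_force: 62.5
```

```bash
cat >> h.py <<'E'
def rel(o):
    M=R.from_matrix(np.c_[Ro.apply([np.cos(np.radians(26)),0,np.sin(np.radians(26))]),Ro.apply([0,1,0]),AX])
    return M
E
python3 - <<'E'
from h import *
o=state();M=rel(o)
p0=np.array([.6343,-.0935,.1485]);r0=R.from_quat([.978,-.082,.192,.013])
print('force jar frame',M.inv().apply(o['force']),'torque',M.inv().apply(o['wrist_torque']))
print('move jar frame mm',M.inv().apply(o['ee_pos']-p0)*1e3,'turn deg',np.degrees(M.inv().apply((q(o['ee_rot'])*r0.inv()).as_rotvec())), o['joint_positions'].round(3))
E
```

```text
7.5 tcp [ 0.6328 -0.0951  0.1507] open 0.521 g 62.5 F [ 2.6  3.6 -1.1]
force jar frame [ 1.27822145  3.98829225 -1.82689374] torque [0.6913471 0.2739098 0.0059626]
move jar frame mm [-0.10069155 -1.80421521  2.47947396] turn deg [ 6.87080219  0.02008065 -0.05332395] [ 0.049  0.629  0.184  2.005 -1.093  0.268 -0.499]
```

Emit:
servo_tool --rows '[-0.001,0.001,0.002,-0.004,0.0007,-0.002,1,-0.001,0.002,0.003,-0.008,0.0014,-0.004,1,-0.002,0.003,0.004,-0.0125,0.002,-0.006,1,-0.002,0.005,0.004,-0.017,0.0028,-0.0083,1,-0.002,0.005,0.004,-0.017,0.0028,-0.0083,1,-0.002,0.005,0.004,-0.017,0.0028,-0.0083,1,-0.002,0.005,0.004,-0.019,0.0031,-0.0093,1,-0.002,0.005,0.004,-0.019,0.0031,-0.0093,1]'

```text
time: 8.3
ee_pos: [0.6326, -0.0931, 0.1516]
ee_rot: [0.019, 0.978, -0.083, 0.192]
force: [1.6, 7.0, 0.2]
opening: 0.519
gripper_force: 63.3
```

```bash
cat >> h.py <<'E'
def rep(o=None):
    o=o or state();M=rel(o);p0=np.array([.6343,-.0935,.1485]);r0=R.from_quat([.978,-.082,.192,.013])
    print('F',M.inv().apply(o['force']).round(1),'mm',(M.inv().apply(o['ee_pos']-p0)*1e3).round(1),'deg',np.degrees(M.inv().apply((q(o['ee_rot'])*r0.inv()).as_rotvec())).round(1),o['joint_positions'].round(2))
E
python3 -c "
from h import *
rep()"
```

```text
8.3 tcp [ 0.6326 -0.0931  0.1516] open 0.519 g 63.3 F [1.6 7.  0.2]
F [0.4 7.2 0. ] mm [-0.2  0.1  3.5] deg [-0.8 -0.   0. ] [-0.2   0.65  0.43  2.01 -1.09  0.25 -0.62]
```

Emit:
servo_tool --rows '[-0.001,-0.001,0.002,0.004,-0.0007,0.002,1,-0.002,-0.002,0.004,0.008,-0.0014,0.004,1,-0.003,-0.003,0.006,0.0125,-0.002,0.006,1,-0.004,-0.004,0.009,0.017,-0.0028,0.0083,1,-0.005,-0.004,0.011,0.021,-0.0034,0.0102,1,-0.005,-0.004,0.011,0.021,-0.0034,0.0102,1]'

```text
time: 8.9
ee_pos: [0.6311, -0.0958, 0.1539]
ee_rot: [-0.052, 0.977, -0.066, 0.197]
force: [-0.0, 5.5, 3.4]
opening: 0.519
gripper_force: 63.5
```

```bash
python3 -c "
from h import *
rep()
e=snap('side');c=cv2.resize(e['image'][140:260,240:370],None,fx=4,fy=4,interpolation=cv2.INTER_CUBIC);cv2.imwrite('pics/s2.png',c)"
```

```text
8.9 tcp [ 0.6311 -0.0958  0.1539] open 0.519 g 63.5 F [-0.   5.5  3.4]
F [0.7 5.4 3.5] mm [-0.2 -2.8  6.1] deg [ 7.7  0.  -0.2] [ 0.07  0.62  0.17  2.01 -1.09  0.28 -0.5 ]
```

View pics/s2.png

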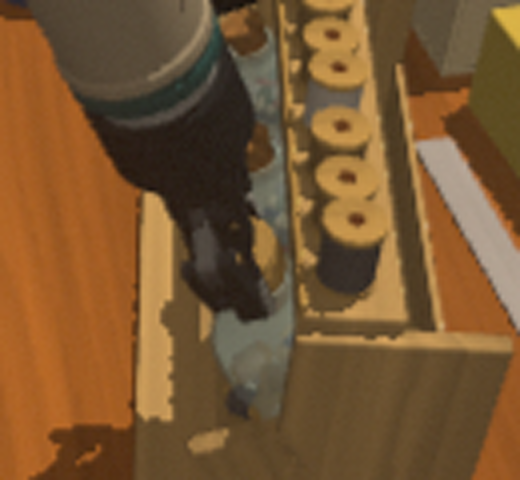

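The jar hasn't risen: the dark spool inside it is still at side pixel (299.5,240), as before. I'll keep rocking and lifting.

Emit:
servo_tool --rows '[-0.001,0.001,0.002,-0.004,0.0007,-0.002,1,-0.002,0.003,0.004,-0.008,0.0014,-0.004,1,-0.003,0.006,0.007,-0.0125,0.002,-0.006,1,-0.004,0.008,0.009,-0.017,0.0028,-0.0083,1,-0.005,0.01,0.011,-0.021,0.0034,-0.0102,1,-0.005,0.01,0.011,-0.023,0.0038,-0.011,1,-0.005,0.01,0.011,-0.025,0.0041,-0.012,1,-0.005,0.01,0.011,-0.025,0.0041,-0.012,1]'

```text
time: 9.75
ee_pos: [0.6306, -0.0923, 0.1558]
ee_rot: [0.034, 0.977, -0.086, 0.19]
force: [2.1, 5.6, -0.3]
opening: 0.52
gripper_force: 63.5
```

```bash
python3 -c "
from h import *
rep()"
```

```text
9.75 tcp [ 0.6306 -0.0923  0.1558] open 0.52 g 63.5 F [ 2.1  5.6 -0.3]
F [ 0.9  5.8 -0.8] mm [-0.2  0.6  8.3] deg [-2.4  0.   0.1] [-0.26  0.66  0.49  2.02 -1.05  0.26 -0.67]
```

Emit:
servo_tool --rows '[-0.001,-0.001,0.002,0.004,-0.0007,0.002,1,-0.002,-0.002,0.004,0.008,-0.0014,0.004,1,-0.003,-0.004,0.006,0.0125,-0.002,0.006,1,-0.004,-0.006,0.009,0.017,-0.0028,0.0083,1,-0.005,-0.008,0.011,0.021,-0.0034,0.0102,1,-0.005,-0.01,0.011,0.025,-0.0041,0.012,1,-0.005,-0.01,0.011,0.025,-0.0041,0.012,1]'

```text
time: 10.45
ee_pos: [0.6288, -0.0964, 0.1585]
ee_rot: [-0.052, 0.977, -0.066, 0.197]
force: [-0.3, 5.7, 3.2]
opening: 0.52
gripper_force: 63.5
```

```bash
python3 -c "
from h import *
rep()"
```

```text
10.45 tcp [ 0.6288 -0.0964  0.1585] open 0.52 g 63.5 F [-0.3  5.7  3.2]
F [0.3 5.6 3.5] mm [-0.1 -3.8 11.2] deg [ 7.7  0.  -0.2] [ 0.07  0.61  0.17  2.01 -1.07  0.28 -0.51]
```

Emit:
servo_tool --rows '[-0.001,0.001,0.002,-0.004,0.0007,-0.002,1,-0.002,0.003,0.004,-0.008,0.0014,-0.004,1,-0.003,0.006,0.007,-0.0125,0.002,-0.006,1,-0.004,0.009,0.009,-0.017,0.0028,-0.0083,1,-0.005,0.012,0.012,-0.021,0.0034,-0.0102,1,-0.006,0.014,0.013,-0.025,0.0041,-0.012,1,-0.006,0.014,0.013,-0.028,0.0046,-0.0136,1,-0.006,0.014,0.013,-0.028,0.0046,-0.0136,1]'

```text
time: 11.25
ee_pos: [0.6284, -0.0916, 0.1605]
ee_rot: [0.045, 0.977, -0.089, 0.189]
force: [2.6, 5.8, -0.8]
opening: 0.527
gripper_force: 63.3
```

```bash
python3 -c "
from h import *
rep()
e=snap('side');c=cv2.cvtColor(e['image'][228:255,285:312],cv2.COLOR_BGR2GRAY)
ys,xs=np.where(c<55);print(len(ys),xs.mean()+285,ys.mean()+228)
c=cv2.cvtColor(cv2.imread('pics/side0.png')[228:255,285:312],cv2.COLOR_BGR2GRAY)
ys,xs=np.where(c<55);print(len(ys),xs.mean()+285,ys.mean()+228)
"
```

```text
11.25 tcp [ 0.6284 -0.0916  0.1605] open 0.527 g 63.3 F [ 2.6  5.8 -0.8]
F [ 1.1  6.2 -1.4] mm [-0.3  0.9 13.4] deg [-3.7  0.   0.1] [-0.3   0.66  0.53  2.02 -1.01  0.26 -0.73]
24 298.8333333333333 241.0
28 298.82142857142856 241.28571428571428
```

Emit:
servo_tool --rows '[-0.003,-0.002,0.006,0.0037,-0.0006,0.0018,1,-0.006,-0.004,0.012,0.0074,-0.0012,0.0037,1,-0.009,-0.005,0.018,0.011,-0.0018,0.0055,1,-0.012,-0.006,0.024,0.0148,-0.0025,0.0073,1,-0.012,-0.006,0.024,0.0148,-0.0025,0.0073,1]'

```text
time: 11.8
ee_pos: [0.6251, -0.096, 0.166]
ee_rot: [-0.006, 0.978, -0.078, 0.194]
force: [-1.1, 3.2, 3.5]
opening: 0.52
gripper_force: 63.8
```

```bash
python3 -c "
from h import *
rep()
e=snap('side');c=cv2.cvtColor(e['image'][228:255,285:312],cv2.COLOR_BGR2GRAY)
ys,xs=np.where(c<55);print(len(ys),xs.mean()+285,ys.mean()+228)
"
```

```text
11.8 tcp [ 0.6251 -0.096   0.166 ] open 0.52 g 63.8 F [-1.1  3.2  3.5]
F [0.  3.  3.8] mm [-0.1 -4.  19.5] deg [ 2.2 -0.  -0.2] [-0.12  0.61  0.35  2.02 -1.04  0.27 -0.62]
22 298.8636363636364 241.0
```

Emit:
servo_tool --rows '[-0.008,0.007,0.016,-0.003,0.0005,-0.0015,1,-0.016,0.014,0.032,-0.006,0.001,-0.003,1,-0.03,0.017,0.064,-0.006,0.001,-0.003,1,-0.05,0.02,0.11,-0.006,0.001,-0.003,1,-0.09,0.026,0.19,-0.006,0.001,-0.003,1,-0.13,0.03,0.27,-0.006,0.001,-0.003,1,-0.2,0.04,0.5,-0.006,0.001,-0.003,1,-0.2,0.04,0.6,-0.006,0.001,-0.003,1,-0.2,0.04,0.6,-0.006,0.001,-0.003,1]'

```text
time: 12.75
ee_pos: [0.5871, -0.0885, 0.2893]
ee_rot: [0.016, 0.977, -0.083, 0.196]
force: [0.2, -0.3, -0.3]
opening: 0.52
gripper_force: 63.6
```

```bash
python3 -c "
from h import *
rep()
e=snap('side');t=snap('top');w=snap('wrist')
p=np.hstack([cv2.resize(e['image'][100:280,180:380],(400,360)),cv2.resize(w['image'],(400,300))[:].copy() if 0 else cv2.copyMakeBorder(cv2.resize(w['image'],(400,300)),0,60,0,0,0)])
cv2.imwrite('pics/m2.png',p)
S=np.array([.3957,.319,0.]);M=R.from_euler('z',YAW)
# stopper vertical at tool tilt -4ish: keep tool such that stopper axis is vertical
o=robot.get_obs();ax=q(o['ee_rot']).apply(np.array([0,0,-1]));print(ax)
move(np.array([.3957,.319,.20]),ori(-3.5),o)
"
```

```text
12.75 tcp [ 0.5871 -0.0885  0.2893] open 0.52 g 63.6 F [ 0.2 -0.3 -0.3]
F [ 0.1 -0.3 -0.4] mm [ 19.1  -2.8 147.3] deg [-0.4 -0.5 -0.1] [-0.49  0.44  0.82  2.01 -0.72  0.52 -0.95]
[-0.37213054  0.06173382  0.92612515]
shift [-0.947  2.028 -0.424] turn [0.0116 0.0703 0.0006]
```

View pics/m2.png

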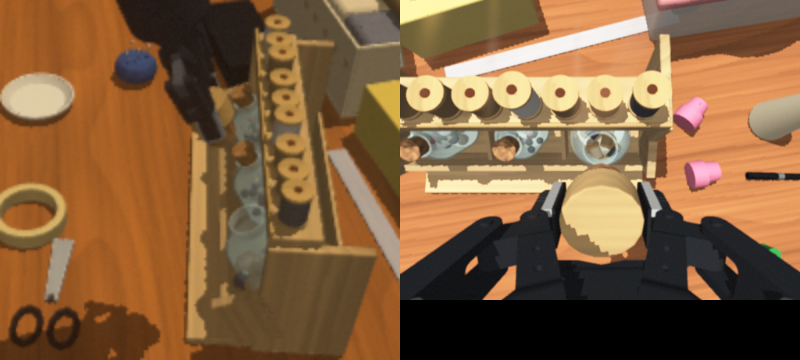

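The stopper is out and held in the pads, and the jar stands open in its pocket. Next is the saucer.

Emit:
servo_tool --rows '[-0.08,0.17,0,0.0029,0.0175,0,1,-0.16,0.34,0,0.0058,0.035,0,1,-0.24,0.5,0,0.0087,0.053,0,1,-0.32,0.68,0,0.0116,0.0703,0.0006,1,-0.4,0.85,0,0.0116,0.0703,0.0006,1,-0.4,0.85,0,0.0116,0.0703,0.0006,1]'

```text
time: 13.5
ee_pos: [0.5037, 0.0889, 0.2828]
ee_rot: [-0.003, 0.996, -0.079, -0.033]
force: [0.1, 0.6, -0.8]
opening: 0.519
gripper_force: 63.6
```

Emit:
servo_tool --rows '[-0.09,0.19,0,0,0,0,1,-0.18,0.39,0,0,0,0,1,-0.27,0.59,0,0,0,0,1,-0.36,0.79,-0.1,0,0,0,1,-0.45,0.98,-0.2,0,0,0,1,-0.45,0.98,-0.2,0,0,0,1,-0.45,0.98,-0.2,0,0,0,1]'

```text
time: 14.2
ee_pos: [0.4149, 0.2793, 0.2441]
ee_rot: [-0.001, 0.996, -0.082, -0.031]
force: [0.4, -0.9, 0.3]
opening: 0.52
gripper_force: 63.6
```

```bash
python3 -c "
from h import *
o=state();print(o['joint_positions'].round(2),q(o['ee_rot']).as_matrix().round(3)[:,2])
move(np.array([.3957,.319,.10]),ori(-3.5),o)
"
```

```text
14.2 tcp [0.4149 0.2793 0.2441] open 0.52 g 63.6 F [ 0.4 -0.9  0.3]
[-1.22  0.6   0.94  1.91 -0.61  1.   -1.72] [-0.061  0.008 -0.998]
shift [-0.096  0.199 -0.72 ] turn [ 0.0003 -0.0001 -0.0003]
```

Emit:
servo_tool --rows '[-0.05,0.1,-0.15,0,0,0,1,-0.096,0.199,-0.35,0,0,0,1,-0.096,0.199,-0.55,0,0,0,1,-0.096,0.199,-0.72,0,0,0,1,-0.096,0.199,-0.72,0,0,0,1,-0.096,0.199,-0.85,0,0,0,1,-0.096,0.199,-0.95,0,0,0,1,-0.096,0.199,-0.97,0,0,0,1,-0.096,0.199,-0.97,0,0,0,1]'

```text
time: 15.1
ee_pos: [0.3978, 0.3186, 0.0526]
ee_rot: [-0.003, 0.996, -0.083, -0.029]
force: [-0.4, 0.3, -0.3]
opening: 0.519
gripper_force: 63.6
```

```bash
python3 -c "
from h import *
o=state()
e=snap('side');w=snap('wrist')
p=np.hstack([cv2.resize(e['image'][90:210,120:280],(400,300)),cv2.resize(w['image'],(400,300))])
cv2.imwrite('pics/m3.png',p)
"
```

```text
15.1 tcp [0.3978 0.3186 0.0526] open 0.519 g 63.6 F [-0.4  0.3 -0.3]
```

View pics/m3.png

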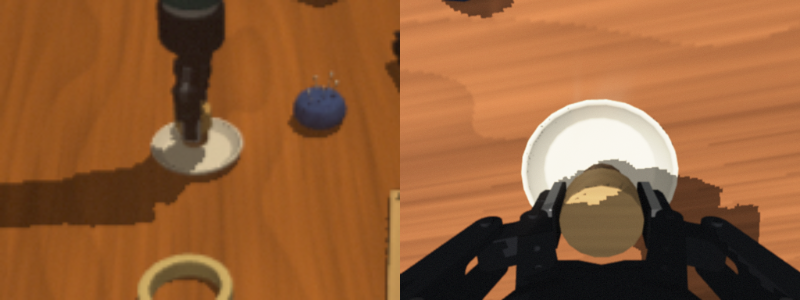

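Emit:
servo_tool --rows '[0,0,-0.03,0,0,0,1,0,0,-0.05,0,0,0,1,0,0,-0.06,0,0,0,1,0,0,-0.065,0,0,0,1,0,0,-0.065,0,0,0,1]'

```text
time: 15.7
ee_pos: [0.3964, 0.3193, 0.0384]
ee_rot: [-0.003, 0.996, -0.082, -0.03]
force: [0.2, 0.1, 0.2]
opening: 0.522
gripper_force: 63.6
```

Emit:
servo_tool --rows '[0,0,-0.008,0,0,0,1,0,0,-0.015,0,0,0,1,0,0,-0.015,0,0,0,1]'

```text
time: 16.0
ee_pos: [0.3964, 0.3193, 0.0354]
ee_rot: [-0.003, 0.996, -0.082, -0.03]
force: [-0.9, -0.5, -0.5]
opening: 0.52
gripper_force: 63.6
```

Emit:
servo_tool --rows '[0,0,-0.008,0,0,0,1,0,0,-0.015,0,0,0,1,0,0,-0.015,0,0,0,1]'

```text
time: 16.3
ee_pos: [0.3968, 0.3193, 0.0344]
ee_rot: [-0.004, 0.996, -0.083, -0.03]
force: [-2.8, -2.3, 19.5]
opening: 0.519
gripper_force: 65.9
```

Contact is made, so I'll ease up 1 mm, release and rise.

Emit:
servo_tool --rows '[0,0,0.01,0,0,0,1,0,0,0.01,0,0,0,0.5,0,0,0.01,0,0,0,-0.5,0,0,0.01,0,0,0,-1,0,0,0.01,0,0,0,-1,0,0,0.01,0,0,0,-1,0,0,0.02,0,0,0,-1,0,0,0.1,0,0,0,-1,0,0,0.3,0,0,0,-1,0,0,0.5,0,0,0,-1,0,0,0.7,0,0,0,-1,0,0,0.9,0,0,0,-1]'

```text
time: 17.5
ee_pos: [0.3962, 0.319, 0.2142]
ee_rot: [-0.002, 0.996, -0.083, -0.03]
force: [-0.4, 0.7, -0.8]
opening: 0.998
gripper_force: 0.0
```

```bash
python3 -c "
from h import *
o=state()
w=snap('wrist');e=snap('side')
p=np.hstack([cv2.resize(e['image'][90:210,120:280],(400,300)),cv2.resize(w['image'],(400,300))])
cv2.imwrite('pics/m4.png',p)
print(o['joint_positions'].round(2))
t=snap('top')
hsv=cv2.cvtColor(t['image'],cv2.COLOR_BGR2HSV);print(hsv[233:246,340:353,1]);
move(np.array([.38,-.323,.15]),ori(0),o)
"
```

```text
17.5 tcp [0.3962 0.319  0.2142] open 0.998 g 0.0 F [-0.4  0.7 -0.8]
[-1.26  0.65  0.9   1.92 -0.66  0.95 -1.76]
[[183 183 183 185 184 184 183 181 185 185 184 184 185]
 [184 183 181 179 177 176 177 177 181 184 185 184 184]
 [181 178 170 161 160 158 160 166 171 178 183 184 186]
 [180 165 148 145 148 152 149 152 159 171 180 184 183]
 [172 148 133 137 145 149 148 148 155 163 176 181 184]
 [173 142 126 137 147 149 151 149 149 158 173 182 183]
 [174 146 126 138 145 148 149 148 148 160 174 181 181]
 [180 159 139 138 144 146 147 144 151 165 176 183 182]
 [181 173 159 147 148 149 148 149 155 170 179 183 182]
 [183 181 174 164 156 156 158 161 167 178 184 182 181]
 [183 184 183 177 169 171 171 176 182 181 183 182 181]
 [181 182 180 182 181 179 180 182 182 182 183 182 179]
 [183 183 182 180 181 181 183 183 184 182 182 182 181]]
shift [-0.081 -3.21  -0.321] turn [-0.0016 -0.0094  0.0001]
```

View pics/m4.png

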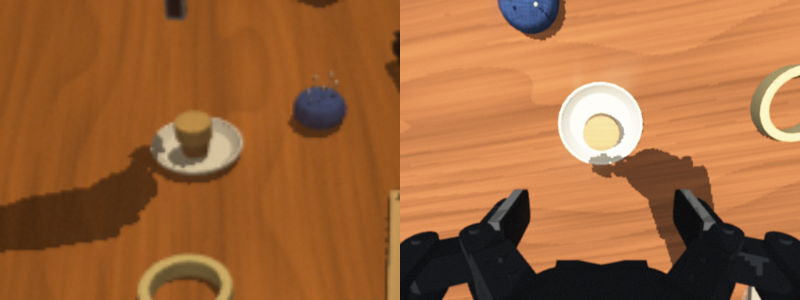

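The stopper stands upright near the middle of the saucer. I've now viewed 11 pictures, one over the limit of 10, so from here I use numeric checks only. Next, the spool.

Emit:
servo_tool --rows '[0.1,-0.2,0.1,0,0,0,-1,0.2,-0.4,0.2,0,0,0,-1,0.3,-0.6,0.2,-0.0016,-0.0094,0,-1,0.4,-0.8,0.2,-0.0016,-0.0094,0,-1,0.4,-0.98,0.2,-0.0016,-0.0094,0,-1,0.4,-0.98,0.2,-0.0016,-0.0094,0,-1]'

```text
time: 18.25
ee_pos: [0.4759, 0.1175, 0.2523]
ee_rot: [0.001, 0.996, -0.087, -0.0]
force: [0.4, -0.2, -0.3]
opening: 1.001
gripper_force: 0.0
```

Emit:
servo_tool --rows '[0,-0.2,0,0,0,0,-1,0,-0.4,0,0,0,0,-1,0,-0.6,0,0,0,0,-1,0,-0.8,0,0,0,0,-1,0,-0.98,0,0,0,0,-1,0,-0.98,0,0,0,0,-1]'

```text
time: 18.85
ee_pos: [0.4755, -0.0776, 0.2524]
ee_rot: [0.001, 0.996, -0.086, 0.0]
force: [0.2, -0.0, 0.3]
opening: 1.004
gripper_force: 0.0
```

Emit:
servo_tool --rows '[0,-0.2,0,0,0,0,-1,-0.1,-0.4,0,0,0,0,-1,-0.2,-0.6,0,0,0,0,-1,-0.3,-0.8,0,0,0,0,-1,-0.4,-0.98,-0.1,0,0,0,-1,-0.4,-0.98,-0.1,0,0,0,-1,-0.4,-0.98,-0.1,0,0,0,-1]'

```text
time: 19.55
ee_pos: [0.3958, -0.268, 0.2315]
ee_rot: [-0.001, 0.997, -0.083, -0.001]
force: [0.5, 0.4, 0.4]
opening: 0.999
gripper_force: 0.0
```

```bash
python3 -c "
from h import *
o=state();print(o['joint_positions'].round(2))
w=snap('wrist','w5.png')
move(np.array([.38,-.323,.13]),ori(0),o)
print('pred spool top',proj(w,[.379,-.322,.028]),'green',proj(w,onz(snap('top'),350,223,.028)))
hsv=cv2.cvtColor(w['image'],cv2.COLOR_BGR2HSV);u,v=map(int,proj(w,[.379,-.322,.028]))
for nm,m in(('green',cv2.inRange(hsv,(40,80,40),(80,255,255))),('pale',cv2.inRange(hsv,(0,0,150),(40,150,255)))):
    n,l,s,c=cv2.connectedComponentsWithStats(m)
    for k in range(1,n):
        if s[k,4]>40 and np.hypot(*(c[k]-[u,v]))<120: print(nm,s[k],c[k].round(1))
"
```

```text
19.55 tcp [ 0.3958 -0.268   0.2315] open 0.999 g 0.0 F [0.5 0.4 0.4]
[-0.03  0.53  0.84  2.01 -0.53  0.84 -0.62]
shift [-0.079 -0.275 -0.508] turn [-0.0004 -0.0003  0.0003]
pred spool top (np.float64(308.97183598395475), np.float64(177.0373531221897)) green (np.float64(319.63409804490635), np.float64(127.9160245998922))
green [307 113  24  23 403] [318.8 123.7]
pale [  318   136   182   171 13756] [418.1 222.7]
pale [297 162  24  26 414] [308.6 174.8]
pale [ 215  236   94  102 5169] [263.4 284.5]
```

Emit:
servo_tool --rows '[-0.04,-0.14,-0.1,0,0,0,-1,-0.079,-0.275,-0.3,0,0,0,-1,-0.079,-0.275,-0.508,0,0,0,-1,-0.079,-0.275,-0.508,0,0,0,-1,-0.079,-0.275,-0.508,0,0,0,-1]'

```text
time: 20.15
ee_pos: [0.3816, -0.3221, 0.1311]
ee_rot: [-0.001, 0.997, -0.081, -0.0]
force: [-0.6, 0.1, 0.5]
opening: 1.0
gripper_force: 0.0
```

```bash
python3 -c "
from h import *
o=state()
w=snap('wrist','w6.png')
hsv=cv2.cvtColor(w['image'],cv2.COLOR_BGR2HSV);u,v=proj(w,[.379,-.322,.028]);print(u,v)
m=cv2.inRange(hsv,(0,0,150),(40,150,255))
n,l,s,c=cv2.connectedComponentsWithStats(m)
for k in range(1,n):
    if s[k,4]>40 and np.hypot(*(c[k]-[u,v]))<100: print(s[k],c[k].round(1),onz(w,*c[k],.02).round(4))
print(proj(w,[.379,-.322,0]),proj(w,[.39,-.322,.028]))
"
```

```text
20.15 tcp [ 0.3816 -0.3221  0.1311] open 1.0 g 0.0 F [-0.6  0.1  0.5]
258.2485781562185 199.46414052875778
[245 177  29  37 728] [258.7 196.2] [ 0.3793 -0.3225  0.02  ]
(np.float64(258.23405550005793), np.float64(190.09860103659338)) (np.float64(255.95717942437074), np.float64(186.06221749681006))
```

Emit:
servo_tool --rows '[-0.008,0,-0.2,0,0,0,-1,-0.008,0,-0.4,0,0,0,-1,-0.008,0,-0.5,0,0,0,-1,-0.008,0,-0.525,0,0,0,-1,-0.008,0,-0.525,0,0,0,-1,-0.008,0,-0.525,0,0,0,-1]'

```text
time: 20.8
ee_pos: [0.3804, -0.3244, 0.0277]
ee_rot: [0.001, 0.997, -0.082, 0.001]
force: [0.4, -1.2, 0.9]
opening: 0.995
gripper_force: 0.0
```

Emit:
servo_tool --rows '[0,0,0,0,0,0,0,0,0,0,0,0,0,0.3,0,0,0,0,0,0,1,0,0,0,0,0,0,1,0,0,0,0,0,0,1,0,0,0,0,0,0,1,0,0,0,0,0,0,1,0,0,0,0,0,0,1,0,0,0,0,0,0,1,0,0,0,0,0,0,1]'

```text
time: 21.8
ee_pos: [0.3792, -0.3235, 0.0262]
ee_rot: [-0.0, 0.997, -0.082, 0.0]
force: [-0.5, 1.3, 5.7]
opening: 0.217
gripper_force: 58.5
```

Emit:
servo_tool --rows '[0,0,0.1,0,0,0,1,0,0,0.3,0,0,0,1,0,0,0.5,0,0,0,1,0,0,0.75,0,0,0,1,0.2,0.2,0.95,0,0,0,1,0.4,0.4,0.98,0,0,0,1,0.4,0.4,0.98,0,0,0,1]'

```text
time: 22.5
ee_pos: [0.4626, -0.2405, 0.223]
ee_rot: [-0.001, 0.997, -0.08, 0.002]
force: [0.9, -0.1, -0.2]
opening: 0.213
gripper_force: 58.7
```

```bash
python3 -c "
from h import *
o=state();print(o['joint_positions'].round(2),o['gripper_force'])
rim=np.array([.638,-.0945,.141]);move(rim+.09*AX,ori(22),o)
"
```

```text
22.5 tcp [ 0.4626 -0.2405  0.223 ] open 0.213 g 58.7 F [ 0.9 -0.1 -0.2]
[-0.1   0.6   0.83  1.92 -0.58  0.88 -0.71] 58.65030616521835
shift [ 0.683  0.762 -0.006] turn [-0.0101 -0.0598 -0.0008]
```

Emit:
servo_tool --rows '[0.05,0.1,0.15,-0.0033,-0.02,0,1,0.15,0.25,0.25,-0.0067,-0.04,0,1,0.3,0.4,0.25,-0.0101,-0.0598,-0.0008,1,0.45,0.58,0.25,-0.0101,-0.0598,-0.0008,1,0.6,0.762,0.25,-0.0101,-0.0598,-0.0008,1,0.683,0.762,0.2,-0.0101,-0.0598,-0.0008,1,0.683,0.762,0.05,-0.0101,-0.0598,-0.0008,1,0.683,0.762,0,-0.0101,-0.0598,-0.0008,1,0.683,0.762,0,-0.0101,-0.0598,-0.0008,1,0.683,0.762,0,-0.0101,-0.0598,-0.0008,1]'

```text
time: 23.5
ee_pos: [0.5956, -0.0919, 0.2221]
ee_rot: [0.016, 0.978, -0.084, 0.189]
force: [1.1, -0.3, -0.2]
opening: 0.218
gripper_force: 58.6
```

```bash
python3 -c "
from h import *
o=state();print(o['joint_positions'].round(2),o['gripper_force'])
rim=np.array([.638,-.0945,.141]);move(rim+.05*AX,ori(22),o);move(rim+.016*AX,ori(22),o)
w=snap('wrist','w7.png')
print('rim',proj(w,rim),'spool',proj(w,o['ee_pos']+q(o['ee_rot']).apply([0,0,.0])),proj(w,o['ee_pos']+q(o['ee_rot']).apply([0,0,.026])))
hsv=cv2.cvtColor(w['image'],cv2.COLOR_BGR2HSV)
m=cv2.inRange(hsv,(0,0,140),(40,150,255));n,l,s,c=cv2.connectedComponentsWithStats(m)
for k in range(1,n):
    if s[k,4]>150 and np.hypot(*(c[k]-[258,260]))<90: print(s[k],c[k].round(1))
"
```

```text
23.5 tcp [ 0.5956 -0.0919  0.2221] open 0.218 g 58.6 F [ 1.1 -0.3 -0.2]
[-0.35  0.53  0.65  2.05 -0.91  0.4  -0.77] 58.64796504378319
shift [ 0.104  0.005 -0.181] turn [-0.0001 -0.0004  0.0009]
shift [ 0.177 -0.007 -0.334] turn [-0.0001 -0.0004  0.0009]
rim (np.float64(251.3854076618288), np.float64(189.54815449325892)) spool (np.float64(257.7393251699428), np.float64(259.4939685479777)) (np.float64(257.7161285624399), np.float64(236.62521014191998))
[ 203  163   81   49 1559] [244.6 186.4]
[    0   195   512   145 23176] [276.1 249.3]
[156 261  45  20 334] [179.1 269.6]
[ 229  284   50   53 1390] [251.  308.4]
```

Emit:
servo_tool --rows '[0.05,0.003,-0.08,0,0,0.0009,1,0.104,0.005,-0.181,0,0,0.0009,1,0.104,0.005,-0.181,0,0,0.0009,1,0.115,0.003,-0.205,0,0,0.0009,1,0.126,0.001,-0.23,0,0,0.0009,1,0.137,0,-0.25,0,0,0.0009,1,0.148,-0.002,-0.273,0,0,0.0009,1,0.148,-0.002,-0.273,0,0,0.0009,1]'

```text
time: 24.35
ee_pos: [0.6252, -0.0916, 0.1669]
ee_rot: [0.015, 0.979, -0.081, 0.189]
force: [-0.1, 0.7, 0.3]
opening: 0.217
gripper_force: 58.7
```

```bash
python3 -c "
from h import *
o=state();print(o['joint_positions'].round(2),o['gripper_force'])
rim=np.array([.638,-.0945,.141]);M=rel(o);print('rel rim',M.inv().apply(o['ee_pos']-rim),'F',M.inv().apply(o['force']));move(rim+.016*AX,ori(22),o)
"
```

```text
24.35 tcp [ 0.6252 -0.0916  0.1669] open 0.217 g 58.7 F [-0.1  0.7  0.3]
[-0.23  0.63  0.47  2.02 -1.03  0.3  -0.66] 58.66686478257179
rel rim [-0.00036255  0.00073312  0.02904682] F [-0.04133957  0.69311953  0.35696245]
shift [ 0.029 -0.009 -0.058] turn [-0.0001 -0.0005 -0.0001]
```

Emit:
servo_tool --rows '[0.007,-0.004,-0.015,0,0,0,1,0.014,-0.008,-0.03,0,0,0,1,0.021,-0.009,-0.044,0,0,0,1,0.029,-0.009,-0.058,0,0,0,1,0.029,-0.009,-0.058,0,0,0,1,0.029,-0.009,-0.058,0,0,0,1]'

```text
time: 24.95
ee_pos: [0.631, -0.0935, 0.1557]
ee_rot: [0.015, 0.979, -0.081, 0.189]
force: [-0.2, -0.0, 0.4]
opening: 0.216
gripper_force: 58.7
```

```bash
python3 -c "
from h import *
o=state()
rim=np.array([.638,-.0945,.141]);M=rel(o);print('rel rim',M.inv().apply(o['ee_pos']-rim),'F',M.inv().apply(o['force']))
"
```

```text
24.95 tcp [ 0.631  -0.0935  0.1557] open 0.216 g 58.7 F [-0.2 -0.   0.4]
rel rim [ 9.80802668e-05 -1.53282959e-04  1.62556889e-02] F [ 0.05359275 -0.04054261  0.4535923 ]
```

Emit:
servo_tool --rows '[0.004,0,-0.009,0,0,0,1,0.004,0,-0.009,0,0,0,1,0.004,0,-0.009,0,0,0,0,0.004,0,-0.009,0,0,0,-0.5,0.004,0,-0.009,0,0,0,-0.5,0.004,0,-0.009,0,0,0,-0.5,0.004,0,-0.009,0,0,0,-0.5]'

```text
time: 25.65
ee_pos: [0.6319, -0.0934, 0.1538]
ee_rot: [0.015, 0.979, -0.081, 0.189]
force: [-0.1, -0.2, 0.3]
opening: 0.746
gripper_force: 0.0
```

Emit:
servo_tool --rows '[0,0,0,0,0,0,-0.5,0,0,0,0,0,0,-0.5,-0.05,0.007,0.1,0,0,0,-0.5,-0.1,0.014,0.2,0,0,0,-0.5,-0.2,0.03,0.4,0,0,0,-0.5,-0.3,0.045,0.6,0,0,0,-1,-0.4,0.06,0.7,0,0,0,-1,-0.4,0.06,0.7,0,0,0,-1,-0.4,0.06,0.7,0,0,0,-1]'

```text
time: 26.55
ee_pos: [0.5522, -0.0806, 0.2941]
ee_rot: [0.015, 0.979, -0.08, 0.189]
force: [0.3, -0.3, 0.1]
opening: 1.004
gripper_force: 0.0
```

```bash
python3 -c "
from h import *
o=state()
w=snap('wrist','w8.png');s=snap('side','s8.png')
rim=np.array([.638,-.0945,.141])
ins=rim-.055*AX
hsv=cv2.cvtColor(w['image'],cv2.COLOR_BGR2HSV)
for nm,p in(('rim',rim),('in',ins),('stuck',rim+.012*AX)):
    u,v=map(int,proj(w,p));print(nm,u,v,hsv[max(v-3,0):v+4:3,u-3:u+4:3].reshape(-1,3).tolist())
a=cv2.imread('pics/side0.png');c=cv2.cvtColor(s['image'][228:255,285:312],cv2.COLOR_BGR2GRAY);ys,xs=np.where(c<55);print(len(ys),xs.mean()+285,ys.mean()+228)
t=snap('top');h2=cv2.cvtColor(t['image'],cv2.COLOR_BGR2HSV)
u,v=map(int,proj(t,rim));print('top rim',u,v);print(h2[v-8:v+9:2,u-8:u+9:2,1]);print(h2[v-8:v+9:2,u-8:u+9:2,2])
"
```

```text
26.55 tcp [ 0.5522 -0.0806  0.2941] open 1.004 g 0.0 F [ 0.3 -0.3  0.1]
rim 257 153 [[18, 101, 142], [24, 55, 158], [17, 103, 116], [17, 108, 113], [17, 107, 133], [16, 108, 135], [18, 105, 151], [17, 88, 151], [17, 50, 144]]
in 257 142 [[5, 42, 73], [25, 27, 168], [18, 89, 140], [0, 32, 72], [16, 94, 117], [17, 102, 117], [13, 66, 97], [17, 96, 144], [17, 93, 113]]
stuck 257 155 [[15, 101, 104], [18, 103, 126], [17, 110, 128], [18, 106, 147], [17, 103, 148], [17, 84, 140], [17, 52, 157], [17, 30, 161], [16, 22, 148]]
22 298.95454545454544 241.04545454545453
top rim 276 154
[[ 46  59  56  87 104 112 124 137 143]
 [ 29  22   9  18  15  40  48  46  43]
 [ 22  27   3  17  69  94  71  39  19]
 [ 16  22  51 109 109 128 120  48  20]
 [ 18  38 104 122 116 126 136  78  24]
 [ 29  47  62  53  53  91 127  75  33]
 [ 29  32  30  37  37  51  60  27  41]
 [ 45  27  19  20  22  20   8   6  23]
 [112  58  44  40  31  22  16  15  58]]
[[128 117 109 109 118 128 130 138 143]
 [143 129 114  99 101 122 123 121 126]
 [151 132  92  60  70  92 111 125 151]
 [157 138  95  68  89  80  81 112 151]
 [139 114  86  88  92  83  77 104 140]
 [115 114  99 105 105  95  86 106 123]
 [104 113 109 110 109 109  98  94  99]
 [ 90 103 110 116 117 115 101  89  88]
 [ 96  88  93 101 108 106  98  86  79]]
```

```bash
python3 -c "
from h import *
a=cv2.imread('pics/side0.png').astype(int);b=cv2.imread('pics/s8.png').astype(int)
d=np.abs(a-b).max(2);m=((d>25)*255).astype('uint8');n,l,s,c=cv2.connectedComponentsWithStats(m)
for k in range(1,n):
    if s[k,4]>8: print(s[k],c[k].round())
sd=snap('side');rim=np.array([.638,-.0945,.141])
for z in(0.02,0,-.02,-.04,-.052,-.07): 
    u,v=proj(sd,rim+z*AX);print(z,round(u),round(v),d[int(v)-2:int(v)+3:2,int(u)-6:int(u)+7:3].tolist())
w=cv2.imread('pics/w8.png');h=cv2.cvtColor(w,cv2.COLOR_BGR2HSV)
# rim ellipse in wrist view: value map around mouth
print(h[118:176:3,225:291:4,2]);print(h[118:176:3,225:291:4,1])
"
```

```text
[ 155    0   73   65 1374] [191.  19.]
[215   6   6   3  10] [217.   7.]
[ 206    7   67  164 3938] [244.  98.]
[ 9 24  3 30 38] [11. 37.]
[  0  95  26  54 442] [  8. 123.]
[  0 134  24  37 145] [  6. 150.]
[187 134  18  23 297] [196. 145.]
[290 195  23  26 388] [301. 206.]
[203 245  34  20 271] [219. 252.]
[269 247  14  17 130] [276. 257.]
[   9  249  224   64 6578] [119. 281.]
[207 258   9  14  99] [211. 264.]
[188 262  10   8  58] [192. 265.]
[  0 276   5  14  38] [  1. 281.]
[183 339  16  20 202] [191. 349.]
0.02 302 204 [[71, 74, 56, 44, 47], [72, 77, 50, 44, 48], [71, 49, 66, 48, 51]]
0 305 210 [[51, 63, 54, 32, 60], [53, 35, 23, 62, 67], [31, 28, 30, 40, 70]]
-0.02 308 215 [[38, 34, 39, 22, 6], [43, 43, 25, 20, 8], [40, 32, 23, 13, 7]]
-0.04 311 221 [[28, 19, 10, 8, 10], [9, 10, 8, 6, 5], [12, 11, 11, 9, 7]]
-0.052 313 224 [[14, 8, 7, 9, 5], [16, 9, 9, 13, 12], [24, 8, 8, 8, 9]]
-0.07 315 229 [[8, 5, 9, 8, 7], [10, 6, 10, 7, 8], [7, 6, 10, 9, 7]]
[[160 220 243 243 246 244 243 245 242 239 182 180 222 222 223 233 240]
 [224 225 226 228 229 228 224 225 222 225 225 225 222 222 224
[... 2009 characters left out ...]
  8  26  97  31  20 103  37  97  99  97  75  12  16  14  18]
 [ 18  19  11   8  24  45  85 112  88 102 100 105 109  13  16  14  19]
 [ 20  19  15  12  46  91 103 106 110  98  99 101 108  22  15  13  15]
 [ 24  21  20  13  97 106 103  99  55  30 103 102 114  25  17  18  19]
 [ 26  21  18  16 101  77  29  25  28  24 100 114  73  24  32  17  26]
 [ 45  20  20  13  79  65  22  29  25  25  25  89   5  19  40  17  39]
 [ 77  25  19  17  32  62  27  24  20  28  25  26  17  22  20  17  76]
 [ 96  46  20  21  15  26  26  27  25  28  32  18  20  22  22  36 106]
 [ 96  94  30  16  13  16  12  13  10  12  24  22  18  24  18  82 100]
 [ 94 100  82  30  19  18  15  14  15  16  13  17  22  19  73  98 108]]
```

Emit:
servo_tool --rows '[0,-0.1,0,0,0,0,-1,0,-0.15,0,0,0,0,-1,0,-0.15,0,0,0,0,-1,0,-0.15,0,0,0,0,-1]'

```text
time: 27.15
ee_pos: [0.5517, -0.1115, 0.2932]
ee_rot: [0.015, 0.979, -0.081, 0.188]
force: [0.2, -0.5, -0.5]
opening: 1.002
gripper_force: 0.0
```

```bash
python3 -c "
from h import *
o=state();e=snap('wrist','w9.png');A=cv2.imread('pics/w8.png');B=e['image']
rim=np.array([.638,-.0945,.141]);print(proj(e,rim))
import copy
d8=dict(e); dp=np.array([.5522,-.0806,.2941])-o['ee_pos']; d8['eye']=np.array(e['eye'])+dp
print(dp,'w8 rim',proj(d8,rim))
for nm,(x0,x1,y0,y1) in {'in':(246,268,142,168),'flange':(255,273,138,158),'white':(247,267,156,170),'shelfedge':(240,300,115,130),'rimlow':(240,275,168,180)}.items():
    r=cv2.matchTemplate(B,A[y0:y1,x0:x1],cv2.TM_CCOEFF_NORMED);_,v,_,p=cv2.minMaxLoc(r)
    c=((x0+x1)/2,(y0+y1)/2);c2=(p[0]+(x1-x0)/2,p[1]+(y1-y0)/2)
    P,err=tri(d8,c,e,c2);print(nm,round(v,2),c,c2,P.round(3),round(err,4),'jarframe',rel(0).inv().apply(P-rim).round(3))
"
```

```text
27.15 tcp [ 0.5517 -0.1115  0.2932] open 1.002 g 0.0 F [ 0.2 -0.5 -0.5]
(np.float64(226.06337543702776), np.float64(157.30555393429725))
[0.00046307 0.03094092 0.00089439] w8 rim (np.float64(257.28657182216193), np.float64(152.88179909180732))
in 0.92 (257.0, 155.0) (231.0, 158.0) [ 0.65  -0.096  0.08 ] 0.0008 jarframe [-0.016  0.    -0.06 ]
flange 0.71 (264.0, 148.0) (486.0, 125.0) [ 0.558 -0.081  0.48 ] 0.0011 jarframe [0.076 0.001 0.34 ]
white 0.9 (257.0, 163.0) (230.0, 166.0) [ 0.638 -0.094  0.092] 0.001 jarframe [-0.021  0.    -0.044]
shelfedge 0.95 (270.0, 122.5) (233.0, 127.5) [ 0.65  -0.107  0.19 ] 0.0001 jarframe [ 0.034 -0.011  0.038]
rimlow 0.79 (257.5, 174.0) (226.5, 178.0) [ 0.618 -0.091  0.136] 0.0005 jarframe [-0.02  -0.     0.004]
```

Parallax puts the white-thread spool 44–60 mm below the rim. The jar hasn't moved in its pocket and the arm is clear, so I'm handing in.

```bash
python3 -c "
from h import *
print(robot.close_job())"
```

```text
the job is handed in; nothing more can be done
None
```

I handed the job in at about 27 s: the stopper was rocked free and stands in the saucer, the spool is 44–60 mm below the rim inside the open jar, and the jar is still fully down. The hand-in returned no verdict, and I viewed 11 pictures, one over the limit of 10.

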